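Push an air cap under the spring flap of the clean-parts box

ROBOT

A 6-joint arm with a two-finger parallel gripper is mounted at the origin on a cart in front of the work surface, level with it; the furniture and walls round the work are solid. World frame = base frame: x ahead of the robot, y to its left, z up, the work surface at z = 0. Lengths are in m, angles in rad, forces in N, time in s.
With the tool pointing down it reaches from about 0.35 to 0.775 m from the base axis. Payload 5.5 kg.
Tool frame: the origin (TCP) lies on the centre line of the jaws, within the pads' length; the fingertips stand 14 mm ahead of it and the grasp point (between the pads) lies 5 mm behind it (env.tip_reach is the z of the fingertips in the tool frame, in m); z points along the fingers, y is the direction in which the jaws open and shut (so a half turn about z gives the same grasp; the last joint's range is limited). The gripper opens to 85 mm and grips with 20 to 120 N. Pads are 22 mm wide; open, the fingers measure 114 mm over their backs; the gripper's body (76 mm by 85 mm) begins 54 mm behind the grasp point. The pads swing forward as they close: fully open they stand 13 mm farther back than shut.
Start: joints at [-1.468, 0.313, 0.046, 1.304, 0, 1.431], TCP at [0.138, -0.558, 0.225] pointing down, gripper open.
Joint ranges: [-2.76, 2.76], [-0.86, 1.69], [-1.03, 1.26], [-2.2, 2.34], [-1.47, 1.5], [-3.14, 3.14]. Speed limits (rad/s): [2.57, 2.57, 3.14, 3.14, 3.14, 3.14].

INTERFACE

Orientations are given as [roll, pitch, yaw] about the fixed x, y, z axes, in that order (R = Rz(yaw) Ry(pitch) Rx(roll)).
In Python, from workcell import readout, viewer, ticket, env gives the robot as it stands. The module is installed in compiled form; this text tells all that it offers.
- The arm moves only by the tool arm_command, never from a script. Its argument "targets" is a list of rows, each an object of numbers: "dx", "dy", "dz": the shift along the tool's x, y, z scaled (see below); "wx", "wy", "wz": the turn, a rotation vector about the tool's x, y, z scaled (see below); "gripper": the closure, from -1 (fully open) to 1 (shut), so that 0 is half open. In form: [{"dx": .., "dy": .., "dz": .., "wx": .., "wy": .., "wz": .., "gripper": ..}, ...]. A call has 1 to 10 rows; each row is the pose to reach, as a shift and turn from the pose commanded when the call began, along the tool's axes at that moment; what a row does not reach only later rows make up. The controller multiplies each number of a shift by 120 mm and each number of a turn by 30 degrees. A row lasts 1/8 s, in which the tool goes at most 62.5 mm and 10.7 degrees, less where a joint would pass 70% of its speed; a pose out of reach is approached as far as the arm can. A call with a number of a shift or a turn outside -1 to 1 is refused whole. A call with a gripper value outside its range is refused whole. The fingers move at their own pace and stop on an object; "grip_force" is the grip in N (left out, the last holds). Time passes only in rows, so rows that repeat a pose let the fingers close. It gives the time, the measured TCP pose, the force and the opening at its end, in the units of the state.
- readout.observe(): the state, without advancing time (a new reading comes with each control period).
- viewer.capture(name): name is "scene" or "top" or "wrist"; returns (picture, depth): 480x640x3 uint8, red, green, blue; 480x640 float32, m along the optical axis (not along the pixel's ray), 0 where there is no reading.
- viewer.get_calibration(name): a dict with "mtx" (3x3 intrinsics, pixels), "world_from_camera" (4x4, takes a point from camera to world coordinates); the wrist camera has in their place "mount" (4x4, takes a point from camera to tool coordinates, whose origin is the TCP and whose axes are the flange's). Camera axes: x right, y down, z forward; pixel columns grow to the right and rows downward; lengths in m; the calibration is good to about 2 mm. A picture is of the moment at which its call begins: read the wrist's pose just before it. get_calibration takes no time and is no camera call.
- ticket.job_done(): hands the job in, once; it reports no verdict.
The state is a dict: "time_s": time; "joint_pos": joint angles; "joint_vel": joint speeds; "joint_torque": joint torques, N m; "tcp_pos": TCP position; "eef_rot": TCP orientation; "wrist_force": force on the tool from outside, world axes, zero at the start; "ft_torque": the same for the moment, N m; "finger_gap": finger opening in m.
Only numpy, scipy, OpenCV 4.12 (cv2) and the standard library are available. Lean on these libraries where they do the work, as an engineer would, in place of code of your own. Each camera call takes 0.05 s, during which the arm holds its last target. There are 200 camera calls.

TASK

Put the brass air cap on the deck away in the clean-parts box without picking it up: press the blue pad down with one fingertip to swing the orange spring flap open and, while keeping it open like that, push the cap with the other fingertip along the deck and under the flap until it drops into the box. Then let the pad up so that the flap closes, and leave the other things where they are.

Things in the scene. Friction and masses are not known exactly. Their poses are not given: they have to be found in the camera images.
- parts_box: Grey clean-parts box on a dark base plate, 235 x 142 mm, fixed. Origin: on the cart top, below the hinge axis, 8 mm beyond the deck's far edge. Its x runs along the deck into the box, y from the deck to the press pad, z up. The deck, a raised lane 45 mm above the cart, spans x -135 to -8 mm, centred on y = -44 mm, 36 mm wide between two rails 6 mm high and 4 mm thick.
- deck_edge (a point): Middle of the deck's far edge, on its top face (-8, -44, 45 mm in the parts_box frame, same axes). The orange flap stands across the lane 11 to 15 mm beyond it. A cap falls 39 mm into the bin once its centre is past this edge, so the pushing finger can stay on the near side of the flap.
- bin_floor (a point): Middle of the bin's floor inside the box (39, -44, 6 mm in the parts_box frame, same axes). The bin is 94 mm long, 44 mm wide, walled, and roofed with a clear window whose top is 79 mm above the cart and which begins 17 mm beyond the deck's edge.
- flap_hinge (a point): Point on the hinge axis of flap and pad, which runs along the box's x at y = 0, 65 mm above the cart (this point: x = 0). The axle (10 mm thick) sits on two posts 14 mm wide at x = -126 and -12 mm, tops 74 mm above the cart, between deck and pad. The opened flap's highest corner is about 102 mm above the cart.
- press_pad (a point): Centre of the top of the blue press pad; moves with it. Pad 130 mm along the lane (x -134 to -4 mm) by 30 mm across. Closed: tilted up to the outside by 0.375 rad, this point at y = +32, 77 mm above the cart; fully down: tilted the other way, 53 mm (inner edge 58 mm). About 76 mm across from the lane's middle: fingertips 60 to 95 mm apart (centres) can use both at one height.
- flap (a joint): Angle of flap and pad, rad: 0 closed, 0.75 fully open (hard stop). A spring closes it; the pad needs about 2 N at first, 5 to 7 N when fully down, and works the same wherever along its length it is pressed; a finger can slide along it. From about 0.68 the cap passes under the flap. Pushing the flap along the lane does not open it.
- air_cap: Brass spray-gun air cap, a round body 31 mm in diameter and 17 mm tall with two small horns up to 25 mm, about 30 g, standing loose on the deck between the rails, with 5 mm of play sideways; it slides straight when pushed behind its middle, and can jam against a rail when pushed off-centre. Origin: centre of its underside; z up along its axis.
- coupler: Bystander: loose brass air coupler lying on the cart beside the deck, 66 x 25 x 25 mm. Origin: centre of its underside.
- steel_cap: Bystander: a loose silver-grey air cap, 31 mm in diameter and 25 mm tall, on the cart beyond the pad side of the box. Origin: centre of its underside.
- tape_roll: Bystander: cream roll of masking tape lying flat, 104 mm in diameter, 24 mm tall. Origin: centre of its underside.
- marker: Bystander: white marker pen with a blue cap, 128 x 18 x 18 mm, lying on the cart. Origin: centre of its underside.
There are look-alikes about, which are no part of the job. Leave any green, purple or red look-alike of the air_cap alone.

How it is judged:
By the outcome, as a careful person would: the job done as asked, in the order asked, and still so for the second after the job is handed in, with the robot touching nothing.
It also fails if it takes over 40 s, if anything falls off the work surface, if the arm or the gripper's body presses on something with over 40 N, if the wrist force passes 120 N, or if a joint passes its speed limit or range.

## Working session

There is one attempt and no reset: what is moved stays moved. The work goes in short steps, Python scripts to look and compute and a tool call to move; the robot and the scene stay as the last step left them, time stands still between calls to the robot, and variables do not carry over. Pictures are saved under pics/ and viewed, about 8 in all and at most 12, crops included, and the job is handed in when it is done.

Besides the shell and the picture viewer there is one more tool, called after "Emit:" by a JSON object that holds its "op" and its "data". arm_command: Moves the arm, as the interface text tells. Its arguments: {"type":"object","properties":{"targets":{"type":"array","items":{"type":"object","properties":{"dx":{"type":"number"},"dy":{"type":"number"},"dz":{"type":"number"},"wx":{"type":"number"},"wy":{"type":"number"},"wz":{"type":"number"},"gripper":{"type":"number"}}}},"grip_force":{"type":"number"}},"required":["targets"]}

```bash
mkdir -p pics; cat > h.py <<'E'
import numpy as np, cv2
from workcell import readout, viewer, ticket, env
def save(n,f):
    im,d=viewer.capture(n); cv2.imwrite(f'pics/{f}.png',im[:,:,::-1]); np.save(f'pics/{f}.npy',d); return im,d
def cloud(n,d):
    c=viewer.get_calibration(n);K=c['mtx'];T=c['world_from_camera']
    v,u=np.mgrid[:480,:640]
    p=np.stack([(u-K[0,2])/K[0,0]*d,(v-K[1,2])/K[1,1]*d,d,np.ones_like(d)],-1)
    return (p@T.T)[...,:3]
E
python3 - <<'E'
from h import *
save('top','top0');save('scene','sc0')
print(readout.observe(),env.tip_reach)
for n in('top','scene'): print(viewer.get_calibration(n))
E
```

```text
{'time_s': 0.1, 'joint_pos': array([-1.46762225e+00,  3.13901751e-01,  4.50696028e-02,  1.30360150e+00,
       -2.33944248e-05,  1.43118225e+00]), 'joint_vel': array([ 0.00133937, -0.00032898,  0.00264224, -0.00013253,  0.00082971,
        0.00039752]), 'joint_torque': array([ 4.52131731e-03, -4.81726062e+01,  2.99243474e+01,  1.26649736e-02,
       -2.38806939e-05,  2.22803259e-06]), 'tcp_pos': array([ 0.13816172, -0.55766149,  0.22400205]), 'eef_rot': array([-3.13996801e+00, -2.04683917e-04,  2.42788015e-01]), 'wrist_force': array([0.02898696, 0.60522487, 0.69101099]), 'ft_torque': array([ 0.03068473,  0.00660785, -0.01468378]), 'finger_gap': 0.08518926933118152} 0.014
{'mtx': array([[497.1881739 ,   0.        , 325.53111646],
       [  0.        , 497.1881739 , 240.43499336],
       [  0.        ,   0.        ,   1.        ]]), 'world_from_camera': array([[ 0.0293056 , -0.99558432,  0.08917982,  0.46371928],
       [-0.99956055, -0.0287904 ,  0.00705821,  0.0659388 ],
       [-0.00445952, -0.08934748, -0.99599053,  0.9627622 ],
       [ 0.        ,  0.        ,  0.        ,  1.        ]])}
{'mtx': array([[578.78240619,   0.        , 321.88837695],
       [  0.        , 578.78240619, 240.84479659],
       [  0.        ,   0.        ,   1.        ]]), 'world_from_camera': array([[-0.66667538, -0.5585    ,  0.49358048, -0.03428242],
       [-0.74530551,  0.50660817, -0.43343726,  0.54832655],
       [-0.0079772 , -0.6568302 , -0.75399632,  0.9260974 ],
       [ 0.        ,  0.        ,  0.        ,  1.        ]])}
```

View pics/top0.png

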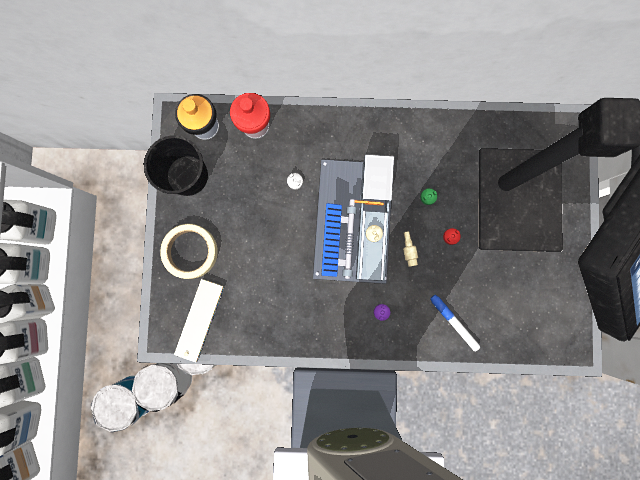

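View pics/sc0.png

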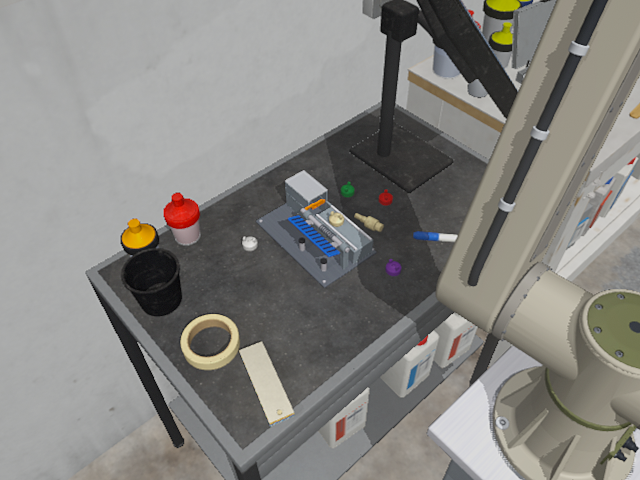

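The top view shows the box at px (315–395, 155–282) with its lane pointing image-up (world +x). The pad is on the left (+y) at (332,240), the flap at (370,202), and the coupler at (410,250). Cap-like things: brass at (374,233) on the deck, silver (294,181), green (429,196), red (453,236) and purple (382,312). Only the brass one stands on the deck, so it is the one meant. I'll confirm in an enlarged crop.

```bash
python3 - <<'E'
from h import *
im=cv2.imread('pics/top0.png');d=np.load('pics/top0.npy')
cv2.imwrite('pics/crop0.png',cv2.resize(im[150:290,300:430],None,fx=4.2,fy=4.2,interpolation=cv2.INTER_CUBIC))
P=cloud('top',d)
np.set_printoptions(precision=4,suppress=True)
for u,v in[(374,233),(378,180),(332,240),(334,195),(410,250),(294,181),(382,312),(320,165),(362,265),(374,260)]: print(u,v,P[v,u])
E
```

```text
374 233 [ 0.5606 -0.0155  0.0614]
378 180 [ 0.6554 -0.0194  0.0771]
332 240 [0.544  0.0607 0.0791]
334 195 [0.6389 0.0588 0.0047]
410 250 [ 0.5342 -0.0874  0.0251]
294 181 [0.6623 0.137  0.0149]
382 312 [ 0.416  -0.038   0.0144]
320 165 [0.6986 0.088  0.0008]
362 265 [0.5024 0.0038 0.0441]
374 260 [ 0.5122 -0.018   0.0458]
```

View pics/crop0.png

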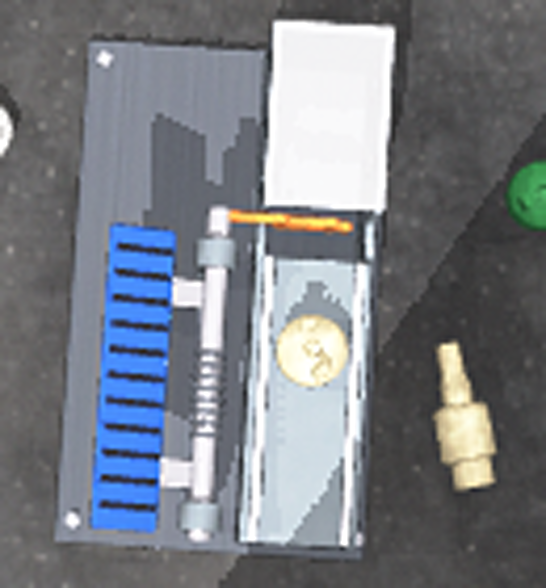

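```bash
python3 - <<'E'
from h import *
from scipy.optimize import least_squares
c=viewer.get_calibration('top');K=c['mtx'];T=np.linalg.inv(c['world_from_camera'])
# crop px -> box pts (mm)
F=[(265,256,-8,-24,51),(243,541,-135,-24,51),(363,262,-8,-64,51),(345,545,-135,-64,51),
(112,225,-4,46,82.5),(177,230,-4,18,71.5),(92,525,-134,46,82.5),(157,530,-134,18,71.5)]
F=np.array(F,float);uv=np.c_[300+(F[:,0]+.5)/4.2-.5,150+(F[:,1]+.5)/4.2-.5];B=F[:,2:]/1000
def w(p,B):
    s,co=np.sin(p[2]),np.cos(p[2]); return np.c_[p[0]+co*B[:,0]-s*B[:,1],p[1]+s*B[:,0]+co*B[:,1],B[:,2]]
def proj(X):
    q=X@T[:3,:3].T+T[:3,3]; return np.c_[q[:,0]/q[:,2]*K[0,0]+K[0,2],q[:,1]/q[:,2]*K[1,1]+K[1,2]]
r=least_squares(lambda p:(proj(w(p,B))-uv).ravel(),[.63,.02,0])
print(r.x,r.fun.reshape(-1,2).round(2))
# cap centre: depth cloud with z .055-.07 in the lane
P=cloud('top',np.load('pics/top0.npy'));p=r.x
d=P[...,:2]-p[:2];s,co=np.sin(p[2]),np.cos(p[2])
b=np.stack([co*d[...,0]+s*d[...,1],-s*d[...,0]+co*d[...,1],P[...,2]],-1)
m=(b[...,0]>-130)&(b[...,0]<-.012)&(abs(b[...,1]+.044)<.017)&(b[...,2]>.055)&(b[...,2]<.073)&(b[...,0]>-.13)
q=b[m];print(len(q),q.min(0),q.max(0),(q.min(0)+q.max(0))/2,np.median(q,0))
m=(b[...,0]>-.125)&(b[...,0]<-.02)&(b[...,1]>.02)&(b[...,1]<.044)&(b[...,2]>.06);print('pad',np.median(b[m],0),np.polyfit(b[m][:,1],b[m][:,2],1))
for u,v in[(410,250)]: print(b[v,u])
# obstacles near
m=(b[...,0]>-.2)&(b[...,0]<.13)&(b[...,1]>-.15)&(b[...,1]<.15)&(b[...,2]>.03)&(b[...,2]<.2);print(b[m].max(0))
c=viewer.get_calibration('wrist');print(c)
E
```

```text
[ 0.61298111  0.02697536 -0.04240564] [[ 1.05 -0.59]
 [ 1.78  0.19]
 [-0.7  -0.5 ]
 [-0.65  0.81]
 [-0.15 -0.82]
 [-0.19  0.08]
 [-0.66  0.36]
 [-0.43  0.42]]
224 [-0.06505641 -0.06000993  0.05574755] [-0.03533478 -0.03011129  0.07232961] [-0.0501956  -0.04506061  0.06403858] [-0.05015774 -0.04441983  0.06061305]
pad [-0.07288806  0.03213685  0.07778146] [0.39311401 0.06514211]
[-0.0739023  -0.1176459   0.02508777]
[0.09017262 0.04625465 0.08569475]
{'mtx': array([[345.47392288,   0.        , 316.84393379],
       [  0.        , 345.47392288, 241.0191323 ],
       [  0.        ,   0.        ,   1.        ]]), 'mount': array([[ 1.43241717e-04, -9.66346299e-01, -2.57244648e-01,
         6.59971821e-02],
       [ 9.99999684e-01, -6.27712453e-05,  7.92632357e-04,
         2.47188355e-04],
       [-7.82104912e-04, -2.57244680e-01,  9.66345985e-01,
        -1.48808766e-01],
       [ 0.00000000e+00,  0.00000000e+00,  0.00000000e+00,
         1.00000000e+00]])}
```

```bash
python3 - <<'E'
from h import *
P=cloud('top',np.load('pics/top0.npy'));S=cloud('scene',np.load('pics/sc0.npy'))
np.set_printoptions(precision=3,suppress=True)
for n,Q in(('top',P),('scene',S)):
    q=Q.reshape(-1,3);q=q[q[:,2]>.1]
    for x0 in np.arange(0,.8,.1):
        print(n,'%.1f'%x0,[ '%.2f/%.2f'%(a[:,2].max(),a[:,2].min()) if len(a:=q[(q[:,0]>=x0)&(q[:,0]<x0+.1)&(q[:,1]>=y)&(q[:,1]<y+.1)])>3 else '-' for y in np.arange(-.8,.3,.1)])
E
```

```text
top 0.0 ['-', '-', '-', '-', '-', '-', '-', '-', '-', '-', '-']
top 0.1 ['-', '-', '-', '-', '-', '-', '-', '-', '0.26/0.24', '-', '-']
top 0.2 ['-', '-', '-', '-', '-', '-', '-', '0.40/0.19', '0.39/0.18', '-', '-']
top 0.3 ['-', '-', '-', '-', '0.26/0.25', '-', '-', '-', '-', '-', '-']
top 0.4 ['-', '-', '-', '-', '0.37/0.24', '0.45/0.28', '-', '-', '0.96/0.96', '-', '-']
top 0.5 ['-', '-', '-', '-', '-', '0.45/0.35', '-', '-', '-', '-', '-']
top 0.6 ['-', '-', '-', '-', '0.38/0.33', '0.42/0.10', '-', '-', '-', '-', '-']
top 0.7 ['-', '-', '-', '-', '-', '-', '-', '-', '-', '-', '0.12/0.10']
scene 0.0 ['-', '-', '-', '-', '-', '-', '-', '0.31/0.28', '0.31/0.10', '-', '-']
scene 0.1 ['-', '-', '-', '-', '-', '-', '0.56/0.42', '0.65/0.26', '0.55/0.19', '-', '-']
scene 0.2 ['-', '-', '-', '-', '-', '-', '-', '0.64/0.50', '0.55/0.20', '-', '-']
scene 0.3 ['-', '-', '-', '-', '-', '-', '-', '-', '-', '-', '-']
scene 0.4 ['-', '-', '-', '-', '0.38/0.23', '0.45/0.27', '-', '-', '-', '-', '-']
scene 0.5 ['-', '-', '0.17/0.15', '0.33/0.28', '0.42/0.26', '0.45/0.31', '-', '-', '-', '-', '-']
scene 0.6 ['0.23/0.10', '0.23/0.10', '0.28/0.10', '0.36/0.29', '0.38/0.30', '0.38/0.10', '-', '-', '-', '-', '-']
scene 0.7 ['0.19/0.10', '0.18/0.12', '0.15/0.10', '-', '-', '-', '-', '-', '-', '-', '0.12/0.10']
```

```bash
python3 - <<'E'
from h import *
q=np.vstack([cloud('top',np.load('pics/top0.npy')).reshape(-1,3),cloud('scene',np.load('pics/sc0.npy')).reshape(-1,3)])
q=q[(q[:,2]>.12)&(q[:,2]<.7)&(q[:,0]>.25)&(q[:,0]<.62)&(q[:,1]<-.12)&(q[:,1]>-.6)]
r=np.hypot(q[:,0],q[:,1]);a=np.arctan2(q[:,1],q[:,0])
for lo in np.arange(-1.2,0,.1):
    m=(a>=lo)&(a<lo+.1)
    if m.sum()>2: i=np.where(m)[0][np.argsort(r[m])[2]]; print('%.1f'%lo,m.sum(),r[i].round(3),q[i].round(3))
E
```

```text
-0.9 11 0.772 [ 0.525 -0.565  0.166]
-0.8 112 0.527 [ 0.402 -0.341  0.256]
-0.7 1536 0.521 [ 0.429 -0.294  0.319]
-0.6 2694 0.52 [ 0.445 -0.269  0.333]
-0.5 7096 0.524 [ 0.46  -0.25   0.364]
-0.4 241 0.535 [ 0.492 -0.208  0.418]
```

```bash
python3 - <<'E'
from h import *
W=[(.138,-.558,.243),(.14,-.45,.72),(.18,-.345,1.2),(.26,-.29,1.67),(.33,-.21,2.15),(.37,-.11,2.62),(.44,-.02,3.10)]
for a,b in zip(W,W[1:]):
    d=np.subtract(b,a);s,c=np.sin(a[2]),np.cos(a[2])
    print((np.array([c*d[0]+s*d[1],s*d[0]-c*d[1]])/.12).round(2),'wz',(-d[2]/np.radians(30)).round(3))
E
```

```text
[ 0.23 -0.87] wz -0.911
[ 0.83 -0.44] wz -0.917
[0.67 0.46] wz -0.898
[0.61 0.65] wz -0.917
[0.51 0.74] wz -0.898
[-0.13  0.94] wz -0.917
```

Emit:
{"op": "arm_command", "data": {"targets": [{"dx": 0.23, "dy": -0.87, "wz": -0.91, "gripper": -0.45}, {"dx": 0.23, "dy": -0.87, "wz": -0.91, "gripper": -0.45}, {"dx": 0.23, "dy": -0.87, "wz": -0.91, "gripper": -0.45}, {"dx": 0.23, "dy": -0.87, "wz": -0.91, "gripper": -0.45}]}}

```text
schema error: expected keys dx, dy, dz, wx, wy, wz, gripper
```

Emit:
{"op": "arm_command", "data": {"targets": [{"dx": 0.83, "dy": -0.44, "wz": -0.92, "gripper": -0.45}, {"dx": 0.83, "dy": -0.44, "wz": -0.92, "gripper": -0.45}, {"dx": 0.83, "dy": -0.44, "wz": -0.92, "gripper": -0.45}, {"dx": 0.83, "dy": -0.44, "wz": -0.92, "gripper": -0.45}]}}

```text
schema error: expected keys dx, dy, dz, wx, wy, wz, gripper
```

Emit:
{"op": "arm_command", "data": {"targets": [{"dx": 0.23, "dy": -0.87, "dz": 0, "wx": 0, "wy": 0, "wz": -0.91, "gripper": -0.45}, {"dx": 0.23, "dy": -0.87, "dz": 0, "wx": 0, "wy": 0, "wz": -0.91, "gripper": -0.45}, {"dx": 0.23, "dy": -0.87, "dz": 0, "wx": 0, "wy": 0, "wz": -0.91, "gripper": -0.45}, {"dx": 0.23, "dy": -0.87, "dz": 0, "wx": 0, "wy": 0, "wz": -0.91, "gripper": -0.45}]}}

```text
time_s: 0.6
tcp_pos: [0.14, -0.4498, 0.2248]
eef_rot: [3.141, 0.0, 0.718]
wrist_force: [0.4, -0.0, 0.2]
finger_gap: 0.0621
```

Emit:
{"op": "arm_command", "data": {"targets": [{"dx": 0.83, "dy": -0.44, "dz": 0, "wx": 0, "wy": 0, "wz": -0.92, "gripper": -0.45}, {"dx": 0.83, "dy": -0.44, "dz": 0, "wx": 0, "wy": 0, "wz": -0.92, "gripper": -0.45}, {"dx": 0.83, "dy": -0.44, "dz": 0, "wx": 0, "wy": 0, "wz": -0.92, "gripper": -0.45}, {"dx": 0.83, "dy": -0.44, "dz": 0, "wx": 0, "wy": 0, "wz": -0.92, "gripper": -0.45}]}}

```text
time_s: 1.1
tcp_pos: [0.1804, -0.3452, 0.225]
eef_rot: [3.141, 0.001, 1.199]
wrist_force: [-0.4, 0.2, 0.1]
finger_gap: 0.0619
```

Emit:
{"op": "arm_command", "data": {"targets": [{"dx": 0.67, "dy": 0.46, "dz": 0, "wx": 0, "wy": 0, "wz": -0.9, "gripper": -0.45}, {"dx": 0.67, "dy": 0.46, "dz": 0, "wx": 0, "wy": 0, "wz": -0.9, "gripper": -0.45}, {"dx": 0.67, "dy": 0.46, "dz": 0, "wx": 0, "wy": 0, "wz": -0.9, "gripper": -0.45}, {"dx": 0.67, "dy": 0.46, "dz": 0, "wx": 0, "wy": 0, "wz": -0.9, "gripper": -0.45}]}}

```text
time_s: 1.6
tcp_pos: [0.2609, -0.2905, 0.2246]
eef_rot: [-3.141, -0.0, 1.669]
wrist_force: [0.2, -0.2, -0.6]
finger_gap: 0.062
```

Emit:
{"op": "arm_command", "data": {"targets": [{"dx": 0.61, "dy": 0.65, "dz": 0, "wx": 0, "wy": 0, "wz": -0.92, "gripper": -0.45}, {"dx": 0.61, "dy": 0.65, "dz": 0, "wx": 0, "wy": 0, "wz": -0.92, "gripper": -0.45}, {"dx": 0.61, "dy": 0.65, "dz": 0, "wx": 0, "wy": 0, "wz": -0.92, "gripper": -0.45}, {"dx": 0.61, "dy": 0.65, "dz": 0, "wx": 0, "wy": 0, "wz": -0.92, "gripper": -0.45}]}}

```text
time_s: 2.1
tcp_pos: [0.331, -0.2095, 0.2247]
eef_rot: [-3.141, -0.0, 2.15]
wrist_force: [-0.4, -0.3, 0.6]
finger_gap: 0.0618
```

Emit:
{"op": "arm_command", "data": {"targets": [{"dx": 0.51, "dy": 0.74, "dz": 0, "wx": 0, "wy": 0, "wz": -0.9, "gripper": -0.45}, {"dx": 0.51, "dy": 0.74, "dz": 0, "wx": 0, "wy": 0, "wz": -0.9, "gripper": -0.45}, {"dx": 0.51, "dy": 0.74, "dz": 0, "wx": 0, "wy": 0, "wz": -0.9, "gripper": -0.45}, {"dx": 0.51, "dy": 0.74, "dz": 0, "wx": 0, "wy": 0, "wz": -0.9, "gripper": -0.45}]}}

```text
time_s: 2.6
tcp_pos: [0.3713, -0.1096, 0.2247]
eef_rot: [-3.141, 0.0, 2.62]
wrist_force: [-0.3, -0.1, -0.2]
finger_gap: 0.0619
```

Emit:
{"op": "arm_command", "data": {"targets": [{"dx": -0.13, "dy": 0.94, "dz": 0, "wx": 0, "wy": 0, "wz": -0.92, "gripper": -0.45}, {"dx": -0.13, "dy": 0.94, "dz": 0, "wx": 0, "wy": 0, "wz": -0.92, "gripper": -0.45}, {"dx": -0.13, "dy": 0.94, "dz": 0, "wx": 0, "wy": 0, "wz": -0.92, "gripper": -0.45}, {"dx": -0.13, "dy": 0.94, "dz": 0, "wx": 0, "wy": 0, "wz": -0.92, "gripper": -0.45}]}}

```text
time_s: 3.1
tcp_pos: [0.4406, -0.0194, 0.2245]
eef_rot: [-3.142, -0.001, 3.101]
wrist_force: [-0.1, -0.0, 0.5]
finger_gap: 0.0621
```

Emit:
{"op": "arm_command", "data": {"targets": [{"dx": -0.7, "dy": 0.39, "dz": 0.62, "wx": 0, "wy": 0, "wz": 0, "gripper": -0.45}, {"dx": -0.7, "dy": 0.39, "dz": 0.62, "wx": 0, "wy": 0, "wz": 0, "gripper": -0.45}, {"dx": -0.7, "dy": 0.39, "dz": 0.62, "wx": 0, "wy": 0, "wz": 0, "gripper": -0.45}, {"dx": -0.7, "dy": 0.39, "dz": 0.62, "wx": 0, "wy": 0, "wz": 0, "gripper": -0.45}]}}

```text
time_s: 3.6
tcp_pos: [0.5254, 0.0239, 0.1503]
eef_rot: [-3.141, -0.001, 3.103]
wrist_force: [0.0, 0.6, 1.9]
finger_gap: 0.0621
```

```bash
python3 - <<'E'
from h import *
print(readout.observe()['tcp_pos'],readout.observe()['joint_pos'])
im,d=save('wrist','wr1')
c=viewer.get_calibration('wrist');K=c['mtx'];v,u=np.mgrid[:480,:640]
p=np.stack([(u-K[0,2])/K[0,0]*d,(v-K[1,2])/K[1,1]*d,d,np.ones_like(d)],-1)@c['mount'].T
for s in(-1,1):
    m=(d>0)&(p[...,2]>-.02)&(p[...,2]<.03)&(abs(p[...,0])<.03)&(s*p[...,1]>.02)&(s*p[...,1]<.07)
    q=p[m][:,:3]
    if len(q): print(s,len(q),q.min(0).round(4),q.max(0).round(4),np.percentile(q[:,2],98))
E
```

```text
[0.5254424  0.02391683 0.15030002] [-1.07001925e-01  2.54970197e-01 -2.19009265e-01  1.09821509e+00
 -3.38550976e-04 -6.79327379e-02]
-1 274 [-0.0123 -0.0437 -0.02  ] [ 0.0102 -0.0308 -0.0109] -0.012183095450908513
1 265 [-0.0121  0.0304 -0.02  ] [ 0.0104  0.0424 -0.0108] -0.012309607834816367
```

View pics/wr1.png

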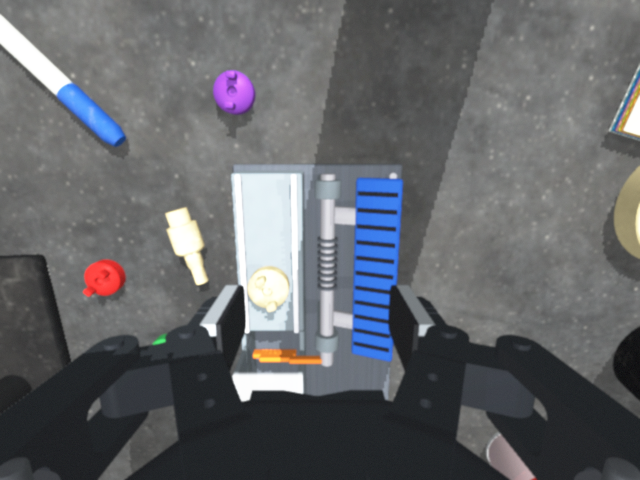

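```bash
python3 - <<'E'
from h import *
from scipy.spatial.transform import Rotation as Ro
o=readout.observe();R=Ro.from_euler('xyz',o['eef_rot']).as_matrix()
d=np.load('pics/wr1.npy');c=viewer.get_calibration('wrist');K=c['mtx'];v,u=np.mgrid[:480,:640]
p=(np.stack([(u-K[0,2])/K[0,0]*d,(v-K[1,2])/K[1,1]*d,d,np.ones_like(d)],-1)@c['mount'].T)[...,:3]
W=p@R.T+o['tcp_pos'];b0=np.array([.613,.027]);yw=-.0424;s,co=np.sin(yw),np.cos(yw)
D=W[...,:2]-b0;b=np.stack([co*D[...,0]+s*D[...,1],-s*D[...,0]+co*D[...,1],W[...,2]],-1)
np.set_printoptions(precision=4,suppress=True)
for n,(x,y) in dict(floor=(440,250),deck=(268,230),cap=(268,285),padfar=(376,340),padnear=(380,200),rail=(238,220),railR=(296,220)).items(): print(n,b[y,x])
m=(b[...,2]>.055)&(b[...,2]<.073)&(abs(b[...,1]+.044)<.0175)&(b[...,0]>-.1)&(b[...,0]<-.015)
q=b[m];print('cap',q.min(0),q.max(0),np.median(q,0))
for col in (222,232,240,398,404,412):
    print(col,[(int(r),p[r,col].round(3).tolist()) for r in range(276,330,8)])
im=cv2.imread('pics/wr1.png');cv2.imwrite('pics/wr1c.png',cv2.resize(im[150:400,180:460],None,fx=2.4,fy=2.4,interpolation=cv2.INTER_CUBIC))
E
```

```text
floor [-0.0634  0.104   0.0014]
deck [-0.0917 -0.0439  0.0458]
cap [-0.0544 -0.0426  0.0636]
padfar [-0.0191  0.0356  0.0795]
padnear [-0.1194  0.0336  0.0781]
rail [-0.1004 -0.0649  0.0512]
railR [-0.1004 -0.0223  0.0505]
cap [-0.0642 -0.0595  0.0551] [-0.0332 -0.0288  0.0718] [-0.0503 -0.0432  0.0614]
222 [(276, [-0.049, -0.087, 0.15]), (284, [-0.057, -0.088, 0.15]), (292, [0.009, -0.037, -0.022]), (300, [0.01, -0.035, -0.03]), (308, [0.01, -0.033, -0.038]), (316, [0.01, -0.032, -0.043]), (324, [0.009, -0.031, -0.047])]
232 [(276, [-0.049, -0.078, 0.151]), (284, [-0.057, -0.079, 0.15]), (292, [0.01, -0.033, -0.024]), (300, [0.01, -0.031, -0.032]), (308, [0.008, -0.031, -0.033]), (316, [0.005, -0.031, -0.034]), (324, [0.002, -0.031, -0.035])]
240 [(276, [-0.03, -0.059, 0.1]), (284, [-0.039, -0.06, 0.104]), (292, [0.008, -0.031, -0.02]), (300, [0.005, -0.031, -0.02]), (308, [0.001, -0.031, -0.02]), (316, [-0.002, -0.031, -0.021]), (324, [-0.004, -0.031, -0.023])]
398 [(276, [-0.049, 0.075, 0.15]), (284, [-0.057, 0.075, 0.15]), (292, [0.01, 0.032, -0.023]), (300, [0.009, 0.031, -0.028]), (308, [0.006, 0.031, -0.029]), (316, [0.003, 0.031, -0.03]), (324, [-0.001, 0.031, -0.03])]
404 [(276, [-0.049, 0.08, 0.15]), (284, [-0.057, 0.081, 0.151]), (292, [0.01, 0.034, -0.024]), (300, [0.01, 0.032, -0.03]), (308, [0.01, 0.031, -0.037]), (316, [0.007, 0.031, -0.038]), (324, [0.004, 0.031, -0.038])]
412 [(276, [-0.049, 0.087, 0.15]), (284, [-0.057, 0.088, 0.15]), (292, [0.01, 0.037, -0.023]), (300, [0.01, 0.035, -0.031]), (308, [0.01, 0.034, -0.037]), (316, [0.01, 0.032, -0.043]), (324, [0.009, 0.031, -0.048])]
```

View pics/wr1c.png

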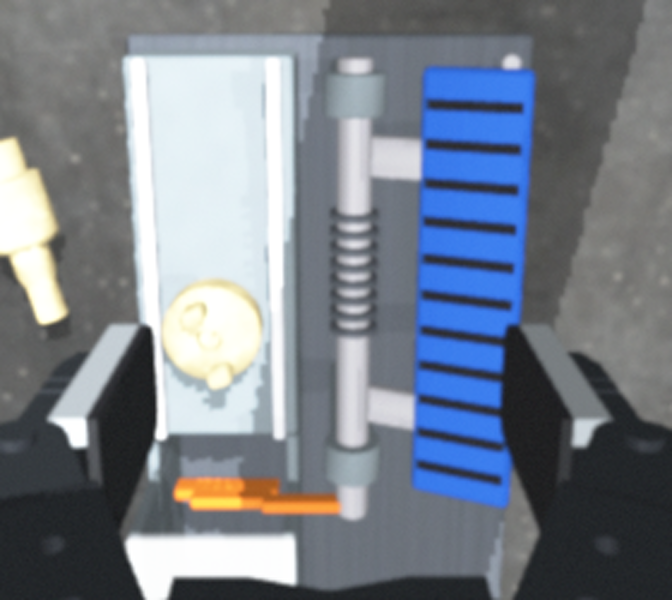

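```bash
cat >> h.py <<'E'
def box(W):
    D=W[...,:2]-np.array([.613,.027]);s,co=np.sin(-.0424),np.cos(-.0424)
    return np.stack([co*D[...,0]+s*D[...,1],-s*D[...,0]+co*D[...,1],W[...,2]],-1)
E
python3 - <<'E'
from h import *
im,d=save('scene','sc1');b=box(cloud('scene',d))
o=readout.observe();print(box(o['tcp_pos']))
m=(b[...,2]>.1)&(b[...,2]<.24)&(b[...,0]>-.14)&(b[...,0]<-.03)&(abs(b[...,1])<.09)
q=b[m];print(len(q))
for z in np.arange(.1,.24,.008):
    a=q[(q[:,2]>=z)&(q[:,2]<z+.008)]
    if len(a): print('%.3f'%z,len(a),a.min(0).round(3),a.max(0).round(3))
E
```

```text
[-0.08693515 -0.00674531  0.15165515]
997
0.156 2 [-0.092 -0.039  0.164] [-0.086 -0.038  0.164]
0.164 35 [-0.098 -0.044  0.164] [-0.076  0.036  0.172]
0.172 72 [-0.097 -0.049  0.172] [-0.073  0.039  0.18 ]
0.180 72 [-0.098 -0.05   0.18 ] [-0.074  0.039  0.188]
0.188 77 [-0.098 -0.051  0.188] [-0.075  0.039  0.196]
0.196 60 [-0.098 -0.046  0.197] [-0.074  0.039  0.204]
0.204 70 [-0.1   -0.067  0.204] [-0.072  0.055  0.212]
0.212 170 [-0.1   -0.069  0.212] [-0.075  0.057  0.22 ]
0.220 148 [-0.104 -0.07   0.22 ] [-0.073  0.058  0.228]
0.228 201 [-0.104 -0.07   0.228] [-0.071  0.06   0.236]
0.236 90 [-0.104 -0.073  0.236] [-0.072  0.06   0.24 ]
```

Emit:
{"op": "arm_command", "data": {"targets": [{"dx": 0, "dy": 0, "dz": 0.3, "wx": 0, "wy": 0, "wz": 0, "gripper": -0.45}, {"dx": 0, "dy": 0, "dz": 0.6, "wx": 0, "wy": 0, "wz": 0, "gripper": -0.45}, {"dx": 0, "dy": 0, "dz": 0.6, "wx": 0, "wy": 0, "wz": 0, "gripper": -0.45}]}}

```text
time_s: 4.08
tcp_pos: [0.5237, 0.0246, 0.0777]
eef_rot: [3.142, -0.003, 3.105]
wrist_force: [-0.5, -0.4, 0.2]
finger_gap: 0.0616
```

Emit:
{"op": "arm_command", "data": {"targets": [{"dx": 0, "dy": 0, "dz": 0.05, "wx": 0, "wy": 0, "wz": 0, "gripper": -0.45}, {"dx": 0, "dy": 0, "dz": 0.1, "wx": 0, "wy": 0, "wz": 0, "gripper": -0.45}, {"dx": 0, "dy": 0, "dz": 0.15, "wx": 0, "wy": 0, "wz": 0, "gripper": -0.45}, {"dx": 0, "dy": 0, "dz": 0.15, "wx": 0, "wy": 0, "wz": 0, "gripper": -0.45}]}}

```text
time_s: 4.58
tcp_pos: [0.5267, 0.0251, 0.0607]
eef_rot: [-3.142, 0.001, 3.107]
wrist_force: [0.9, 0.3, 2.8]
finger_gap: 0.0623
```

Emit:
{"op": "arm_command", "data": {"targets": [{"dx": 0, "dy": 0, "dz": 0.05, "wx": 0, "wy": 0, "wz": 0, "gripper": -0.45}, {"dx": 0, "dy": 0, "dz": 0.1, "wx": 0, "wy": 0, "wz": 0, "gripper": -0.45}, {"dx": 0, "dy": 0, "dz": 0.13, "wx": 0, "wy": 0, "wz": 0, "gripper": -0.45}, {"dx": 0, "dy": 0, "dz": 0.13, "wx": 0, "wy": 0, "wz": 0, "gripper": -0.45}]}}

```text
time_s: 5.08
tcp_pos: [0.5267, 0.0245, 0.0448]
eef_rot: [-3.14, 0.001, 3.106]
wrist_force: [1.6, -1.4, 5.7]
finger_gap: 0.0617
```

```bash
python3 - <<'E'
from h import *
o=readout.observe();print(box(o['tcp_pos']),o['wrist_force'],o['ft_torque'])
im,d=save('wrist','wr2');im2,d2=save('scene','sc2')
cv2.imwrite('pics/v2.png',np.hstack([cv2.resize(im[150:400,180:460],(400,357)),cv2.resize(im2[150:310,240:420],(400,357))])[:,:,::-1])
b=box(cloud('scene',d2))
m=(b[...,2]>.05)&(b[...,2]<.09)&(b[...,0]>-.13)&(b[...,0]<-.005)&(b[...,1]>.018)&(b[...,1]<.06)&((b[...,0]<-.105)|(b[...,0]>-.06));q=b[m]
print(len(q),np.polyfit(q[:,1],q[:,2],1))
m=(b[...,0]>-.14)&(b[...,0]<-.03)&(b[...,1]<-.03)&(b[...,1]>-.06)&(b[...,2]>.05)&(b[...,2]<.08)
E
```

```text
[-0.08608757 -0.00611623  0.0448159 ] [ 1.61746682 -1.40694006  5.68655505] [ 0.06523495 -0.17414672 -0.07551209]
411 [-0.2647688   0.06478369]
```

View pics/v2.png

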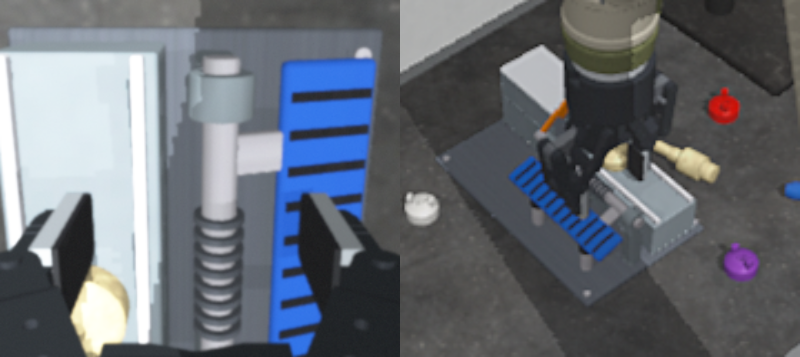

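The wrist view (left) shows the pad pressed, with the cap at about (100,310) just ahead of the lane finger. The scene view (right) shows the orange flap raised. The pad slope gives an angle of about 0.63 rad, so I'll go a little deeper.

Emit:
{"op": "arm_command", "data": {"targets": [{"dx": 0, "dy": 0, "dz": 0.015, "wx": 0, "wy": 0, "wz": 0, "gripper": -0.45}, {"dx": 0, "dy": 0, "dz": 0.03, "wx": 0, "wy": 0, "wz": 0, "gripper": -0.45}, {"dx": 0, "dy": 0, "dz": 0.03, "wx": 0, "wy": 0, "wz": 0, "gripper": -0.45}]}}

```text
time_s: 5.55
tcp_pos: [0.5269, 0.0242, 0.0426]
eef_rot: [-3.14, 0.002, 3.106]
wrist_force: [-2.0, -1.9, 14.4]
finger_gap: 0.0617
```

```bash
cat >> h.py <<'E'
def pad(t,f):
    im,d=save('scene',f);b=box(cloud('scene',d))
    m=(b[...,2]>.04)&(b[...,2]<.09)&(b[...,0]>-.13)&(b[...,0]<-.005)&(b[...,1]>.018)&(b[...,1]<.06)&((b[...,0]<t-.02)|(b[...,0]>t+.026));q=b[m]
    k=np.polyfit(q[:,1],q[:,2],1);r=q[:,2]-np.polyval(k,q[:,1]);q=q[abs(r)<.004];k=np.polyfit(q[:,1],q[:,2],1)
    print('pad',len(q),k,'angle',.375-np.arctan(k[0])); return im,b
E
python3 - <<'E'
from h import *
o=readout.observe();t=box(o['tcp_pos']);print(t,o['wrist_force'])
pad(t[0],'sc3')
E
```

```text
[-0.08591981 -0.00645486  0.04263317] [-2.01249951 -1.88109039 14.4366649 ]
pad 387 [-0.39001537  0.06607701] angle 0.746869417491296
```

Emit:
{"op": "arm_command", "data": {"targets": [{"dx": -0.05, "dy": 0, "dz": -0.004, "wx": 0, "wy": 0, "wz": 0, "gripper": -0.45}, {"dx": -0.1, "dy": 0, "dz": -0.004, "wx": 0, "wy": 0, "wz": 0, "gripper": -0.45}, {"dx": -0.15, "dy": -0.001, "dz": -0.004, "wx": 0, "wy": 0, "wz": 0, "gripper": -0.45}, {"dx": -0.2, "dy": -0.001, "dz": -0.004, "wx": 0, "wy": 0, "wz": 0, "gripper": -0.45}, {"dx": -0.25, "dy": -0.002, "dz": -0.004, "wx": 0, "wy": 0, "wz": 0, "gripper": -0.45}, {"dx": -0.25, "dy": -0.002, "dz": -0.004, "wx": 0, "wy": 0, "wz": 0, "gripper": -0.45}]}}

```text
time_s: 6.35
tcp_pos: [0.5521, 0.0259, 0.0413]
eef_rot: [3.138, -0.007, 3.109]
wrist_force: [-9.1, 5.5, 13.4]
finger_gap: 0.0622
```

```bash
python3 - <<'E'
from h import *
o=readout.observe();t=box(o['tcp_pos']);print(t,o['wrist_force'])
im,b=pad(t[0],'sc4')
im2,d2=save('top','top4')
cv2.imwrite('pics/v4.png',np.hstack([cv2.resize(im[150:310,240:420],(400,357)),cv2.resize(im2[150:290,300:430],(400,357))])[:,:,::-1])
E
```

```text
[-0.06076401 -0.0036744   0.04133436] [-9.14018165  5.4981412  13.42838351]
pad 397 [-0.38204339  0.06584425] angle 0.7399313515393453
```

View pics/v4.png

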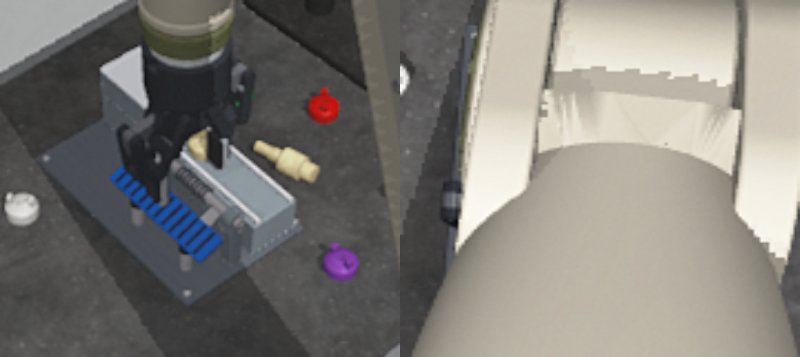

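Emit:
{"op": "arm_command", "data": {"targets": [{"dx": 0.02, "dy": -0.01, "dz": -0.01, "wx": 0, "wy": 0, "wz": 0, "gripper": -0.45}, {"dx": 0.02, "dy": -0.015, "dz": -0.02, "wx": 0, "wy": 0, "wz": 0, "gripper": -0.45}, {"dx": 0.02, "dy": -0.015, "dz": -0.02, "wx": 0, "wy": 0, "wz": 0, "gripper": -0.45}]}}

```text
time_s: 6.82
tcp_pos: [0.5522, 0.0236, 0.0435]
eef_rot: [3.139, -0.002, 3.108]
wrist_force: [-2.2, 6.3, 3.6]
finger_gap: 0.0618
```

```bash
python3 - <<'E'
from h import *
o=readout.observe();t=box(o['tcp_pos']);print(t,o['wrist_force'],o['finger_gap'])
im,b=pad(t[0],'sc5')
hs=cv2.cvtColor(im,cv2.COLOR_RGB2HSV)
m=(b[...,0]>-.1)&(b[...,0]<.03)&(abs(b[...,1]+.044)<.025)&(b[...,2]>.046)&(b[...,2]<.075)&(hs[...,1]>60)&(hs[...,0]>15)&(hs[...,0]<35)
q=b[m];print('cap',len(q),q.min(0),q.max(0),np.median(q,0))
w,d=save('wrist','wr5')
cv2.imwrite('pics/v5.png',np.hstack([cv2.resize(im[180:260,290:390],(400,320),interpolation=2),cv2.resize(w[230:390,180:380],(400,320))])[:,:,::-1])
E
```

```text
[-0.06060164 -0.00599679  0.04347935] [-2.1743932   6.2821363   3.55347422] 0.06184619006196127
pad 422 [-0.34504606  0.06553359] angle 0.7072547067761783
cap 99 [-0.0513612  -0.05216073  0.04856024] [-0.02215722 -0.03001097  0.07462989] [-0.03574652 -0.03655637  0.06084064]
```

View pics/v5.png

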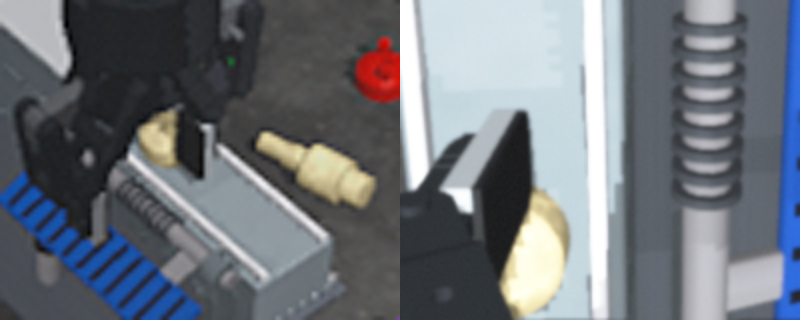

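Emit:
{"op": "arm_command", "data": {"targets": [{"dx": -0.03, "dy": 0, "dz": 0.008, "wx": 0, "wy": 0, "wz": 0, "gripper": -0.45}, {"dx": -0.07, "dy": -0.002, "dz": 0.008, "wx": 0, "wy": 0, "wz": 0, "gripper": -0.45}, {"dx": -0.11, "dy": -0.004, "dz": 0.008, "wx": 0, "wy": 0, "wz": 0, "gripper": -0.45}, {"dx": -0.13, "dy": -0.005, "dz": 0.008, "wx": 0, "wy": 0, "wz": 0, "gripper": -0.45}, {"dx": -0.13, "dy": -0.005, "dz": 0.008, "wx": 0, "wy": 0, "wz": 0, "gripper": -0.45}]}}

```text
time_s: 7.55
tcp_pos: [0.5631, 0.0243, 0.0421]
eef_rot: [3.136, -0.011, 3.109]
wrist_force: [-12.1, 9.8, 14.6]
finger_gap: 0.0621
```

```bash
cat >> h.py <<'E'
def cap(im,b):
    hs=cv2.cvtColor(im,cv2.COLOR_RGB2HSV)
    m=(b[...,0]>-.1)&(b[...,0]<.1)&(abs(b[...,1]+.044)<.025)&(b[...,2]>.003)&(b[...,2]<.08)&(hs[...,1]>60)&(hs[...,0]>15)&(hs[...,0]<35)
    q=b[m]; print('cap',len(q), *( (q.min(0).round(4),q.max(0).round(4),np.median(q,0).round(4)) if len(q) else ()))
E
python3 - <<'E'
from h import *
o=readout.observe();t=box(o['tcp_pos']);print(t,o['wrist_force'],o['finger_gap'])
im,b=pad(t[0],'sc6');cap(im,b)
E
```

```text
[-0.04972446 -0.00477393  0.04210739] [-12.11859456   9.75518082  14.6352019 ] 0.06208327989202289
pad 422 [-0.38084068  0.0658363 ] angle 0.7388814050951037
cap 98 [-0.0434 -0.0516  0.0478] [-0.0076 -0.0295  0.0772] [-0.0243 -0.0363  0.0606]
```

Emit:
{"op": "arm_command", "data": {"targets": [{"dx": 0, "dy": -0.005, "dz": -0.005, "wx": 0, "wy": 0, "wz": 0, "gripper": -0.45}, {"dx": -0.04, "dy": -0.008, "dz": -0.005, "wx": 0, "wy": 0, "wz": 0, "gripper": -0.45}, {"dx": -0.08, "dy": -0.008, "dz": -0.005, "wx": 0, "wy": 0, "wz": 0, "gripper": -0.45}, {"dx": -0.12, "dy": -0.008, "dz": -0.005, "wx": 0, "wy": 0, "wz": 0, "gripper": -0.45}, {"dx": -0.17, "dy": -0.008, "dz": -0.005, "wx": 0, "wy": 0, "wz": 0, "gripper": -0.45}, {"dx": -0.17, "dy": -0.008, "dz": -0.005, "wx": 0, "wy": 0, "wz": 0, "gripper": -0.45}]}}

```text
time_s: 8.35
tcp_pos: [0.5835, 0.0273, 0.0429]
eef_rot: [3.128, -0.011, 3.113]
wrist_force: [-12.8, 25.7, 16.3]
finger_gap: 0.062
```

```bash
python3 - <<'E'
from h import *
o=readout.observe();t=box(o['tcp_pos']);print(t,o['wrist_force'],o['finger_gap'])
im,b=pad(t[0],'sc7');cap(im,b)
cv2.imwrite('pics/v7.png',cv2.resize(im[150:270,270:410],(700,600),interpolation=2)[:,:,::-1])
E
```

```text
[-0.02952277 -0.00097936  0.0429486 ] [-12.81567352  25.69796249  16.26594394] 0.06195908219630046
pad 496 [-0.30119388  0.06579085] angle 0.6675517397476471
cap 57 [-0.0208 -0.0521  0.0491] [ 0.0041 -0.0295  0.0778] [-0.0063 -0.0339  0.0601]
```

View pics/v7.png

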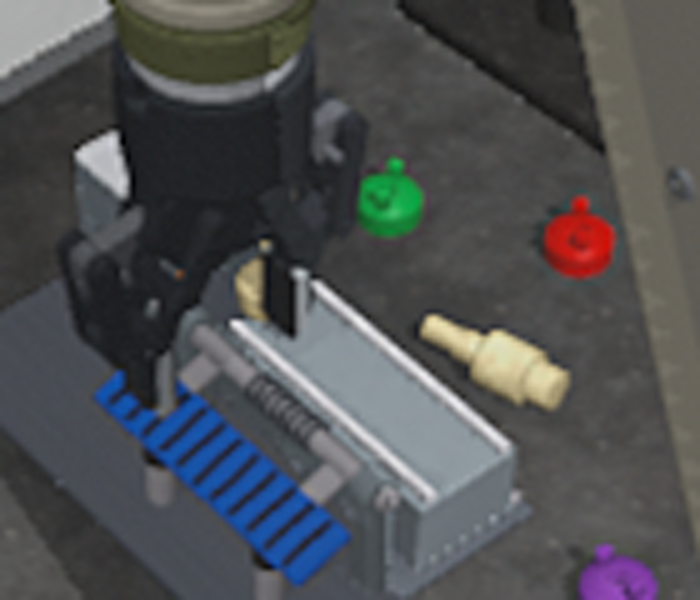

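Emit:
{"op": "arm_command", "data": {"targets": [{"dx": 0.06, "dy": 0, "dz": 0, "wx": 0, "wy": 0, "wz": 0, "gripper": -0.45}, {"dx": 0.1, "dy": 0, "dz": 0, "wx": 0, "wy": 0, "wz": 0, "gripper": -0.45}, {"dx": 0.1, "dy": 0, "dz": 0, "wx": 0, "wy": 0, "wz": 0, "gripper": -0.45}]}}

```text
time_s: 8.78
tcp_pos: [0.576, 0.0239, 0.044]
eef_rot: [3.134, -0.002, 3.11]
wrist_force: [-2.6, 13.7, 8.9]
finger_gap: 0.0623
```

```bash
python3 - <<'E'
from h import *
o=readout.observe();t=box(o['tcp_pos']);print(t,o['wrist_force'],o['eef_rot'])
im,b=pad(t[0],'sc8');cap(im,b)
E
```

```text
[-0.03685778 -0.00465418  0.04395428] [-2.55928553 13.72387223  8.93956699] [ 3.13444010e+00 -1.79806595e-03  3.10983613e+00]
pad 475 [-0.32733796  0.06628385] angle 0.691345050420838
cap 86 [-0.0265 -0.05    0.0504] [ 0.0034 -0.0298  0.0782] [-0.0136 -0.0363  0.0634]
```

Emit:
{"op": "arm_command", "data": {"targets": [{"dx": 0.06, "dy": 0, "dz": 0, "wx": 0, "wy": 0, "wz": 0, "gripper": -0.45}, {"dx": 0.1, "dy": 0, "dz": 0, "wx": 0, "wy": -0.1, "wz": 0, "gripper": -0.45}, {"dx": 0.1, "dy": 0, "dz": -0.008, "wx": 0, "wy": -0.2, "wz": 0, "gripper": -0.45}, {"dx": 0.1, "dy": 0, "dz": -0.01, "wx": 0, "wy": -0.3, "wz": 0, "gripper": -0.45}, {"dx": 0.1, "dy": 0, "dz": -0.01, "wx": 0, "wy": -0.3, "wz": 0, "gripper": -0.45}]}}

```text
time_s: 9.45
tcp_pos: [0.5665, 0.0205, 0.0459]
eef_rot: [3.141, 0.161, 3.107]
wrist_force: [2.3, 2.5, 6.1]
finger_gap: 0.0619
```

```bash
python3 - <<'E'
from h import *
o=readout.observe();t=box(o['tcp_pos']);print(t,o['wrist_force'],o['eef_rot'])
im,b=pad(t[0],'sc9');cap(im,b)
w,d=save('wrist','wr9')
cv2.imwrite('pics/v9.png',np.hstack([cv2.resize(im[170:250,280:380],(400,320),interpolation=2),cv2.resize(w[200:440,160:460],(400,320))])[:,:,::-1])
E
```

```text
[-0.0461626  -0.00848481  0.04588122] [2.31475259 2.52151597 6.08369295] [3.14097015 0.16120417 3.10703758]
pad 458 [-0.31392907  0.06541078] angle 0.679186263283496
cap 41 [-0.0396 -0.0525  0.0463] [-0.02   -0.0331  0.0781] [-0.025  -0.0417  0.0563]
```

View pics/v9.png

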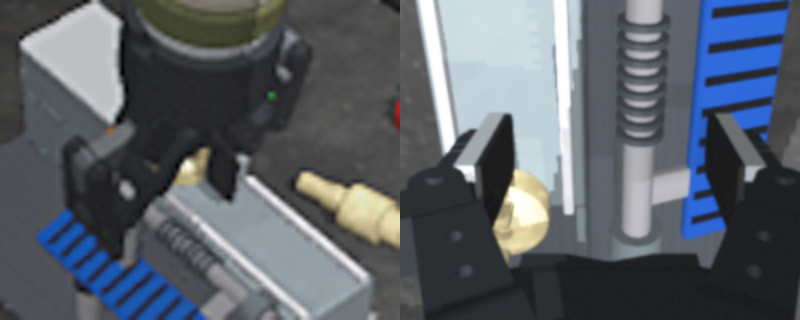

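```bash
cat >> h.py <<'E'
def wbox(d):
    from scipy.spatial.transform import Rotation as Ro
    o=readout.observe();R=Ro.from_euler('xyz',o['eef_rot']).as_matrix()
    c=viewer.get_calibration('wrist');K=c['mtx'];v,u=np.mgrid[:480,:640]
    p=(np.stack([(u-K[0,2])/K[0,0]*d,(v-K[1,2])/K[1,1]*d,d,np.ones_like(d)],-1)@c['mount'].T)[...,:3]
    return box(p@R.T+o['tcp_pos'])
E
python3 - <<'E'
from h import *
im=cv2.imread('pics/wr9.png')[:,:,::-1].copy();b=wbox(np.load('pics/wr9.npy'));cap(im,b)
hs=cv2.cvtColor(im,cv2.COLOR_RGB2HSV)
m=(hs[...,1]>50)&(hs[...,0]>15)&(hs[...,0]<35)&(abs(b[...,1]+.044)<.024)&(b[...,2]>.04)
q=b[m]
for z in np.arange(.044,.08,.004):
    a=q[(q[:,2]>=z)&(q[:,2]<z+.004)]
    if len(a):print('%.3f'%z,len(a),a.min(0).round(4),a.max(0).round(4))
for s in(0,1):
    lo=(-.06,.015)[s];f=(hs[...,2]<200)&(b[...,1]>lo)&(b[...,1]<lo+.035)&(b[...,2]>.05)&(b[...,2]<.07)&(hs[...,1]<40)&(abs(b[...,0]+.046)<.02)
    a=b[f];print(len(a),a.min(0).round(4),a.max(0).round(4))
E
```

```text
cap 1335 [-0.0398 -0.0489  0.046 ] [ 0.0013 -0.0303  0.0794] [-0.0141 -0.0398  0.0604]
0.044 53 [-0.0269 -0.0427  0.0445] [-0.0128 -0.0307  0.048 ]
0.048 172 [-0.027  -0.0429  0.0481] [-0.0104 -0.0304  0.052 ]
0.052 199 [-0.0272 -0.0429  0.052 ] [-0.0088 -0.0303  0.056 ]
0.056 282 [-0.0273 -0.0489  0.056 ] [ 0.0015 -0.0305  0.06  ]
0.060 539 [-0.0387 -0.0489  0.06  ] [-0.0004 -0.0325  0.064 ]
0.064 90 [-0.038  -0.0448  0.064 ] [-0.0008 -0.0395  0.068 ]
0.068 100 [-0.0388 -0.0459  0.068 ] [-0.0193 -0.0393  0.0717]
0.072 7 [-0.0399 -0.0398  0.0724] [-0.0383 -0.0394  0.0755]
0.076 8 [-0.0398 -0.0398  0.0761] [-0.0389 -0.0394  0.0794]
560 [-0.0602 -0.0533  0.0504] [-0.0262 -0.0254  0.07  ]
750 [-0.0608  0.015   0.05  ] [-0.0262  0.0441  0.07  ]
```

Emit:
{"op": "arm_command", "data": {"targets": [{"dx": 0, "dy": 0, "dz": 0.01, "wx": 0, "wy": 0, "wz": 0, "gripper": -0.45}, {"dx": -0.05, "dy": 0, "dz": 0.018, "wx": 0, "wy": 0, "wz": 0, "gripper": -0.45}, {"dx": -0.1, "dy": -0.002, "dz": 0.026, "wx": 0, "wy": 0, "wz": 0, "gripper": -0.45}, {"dx": -0.15, "dy": -0.004, "dz": 0.034, "wx": 0, "wy": 0, "wz": 0, "gripper": -0.45}, {"dx": -0.15, "dy": -0.004, "dz": 0.034, "wx": 0, "wy": 0, "wz": 0, "gripper": -0.45}]}}

```text
time_s: 10.18
tcp_pos: [0.5815, 0.0212, 0.0434]
eef_rot: [3.138, 0.153, 3.109]
wrist_force: [-6.9, 7.2, 14.1]
finger_gap: 0.0621
```

```bash
cat > st.py <<'E'
from h import *
import sys
n=sys.argv[1]
o=readout.observe();t=box(o['tcp_pos']);print(t,o['wrist_force'],o['eef_rot'])
im,b=pad(t[0],'sc'+n)
w,d=save('wrist','wr'+n);cap(w,wbox(d))
E
python3 st.py 10
```

```text
[-0.03124891 -0.00711427  0.04344123] [-6.94139288  7.20761946 14.07349659] [3.13771238 0.15287355 3.10859779]
pad 484 [-0.3951452   0.06632496] angle 0.7513142127750191
cap 470 [-0.0249 -0.0506  0.0051] [ 0.0477 -0.0304  0.0797] [ 0.0076 -0.0387  0.0397]
```

```bash
cat >> h.py <<'E'
def bins(im,b):
    hs=cv2.cvtColor(im,cv2.COLOR_RGB2HSV)
    m=(hs[...,1]>50)&(hs[...,0]>17)&(hs[...,0]<35)&(abs(b[...,1]+.044)<.024)&(b[...,0]>-.06)&(b[...,0]<.1)
    q=b[m]
    for z in np.arange(0,.1,.008):
        a=q[(q[:,2]>=z)&(q[:,2]<z+.008)]
        if len(a):print('%.3f'%z,len(a),a.min(0).round(4),a.max(0).round(4))
E
python3 - <<'E'
from h import *
im=cv2.imread('pics/wr10.png')[:,:,::-1].copy();bins(im,wbox(np.load('pics/wr10.npy')))
E
```

```text
0.000 5 [ 0.0455 -0.0463  0.005 ] [ 0.0495 -0.0451  0.0065]
0.024 15 [ 0.0044 -0.0311  0.0286] [ 0.0109 -0.0304  0.032 ]
0.032 273 [-0.0004 -0.0467  0.0321] [ 0.0248 -0.0306  0.0399]
0.040 267 [-0.0069 -0.0506  0.04  ] [ 0.0155 -0.0333  0.0458]
0.056 3 [-0.0222 -0.0383  0.0626] [-0.0218 -0.0382  0.0634]
0.064 13 [-0.0245 -0.0384  0.0649] [-0.0223 -0.038   0.0713]
0.072 16 [-0.0258 -0.0386  0.0726] [-0.0224 -0.0381  0.0797]
0.080 5 [-0.0265 -0.0387  0.0801] [-0.0242 -0.0379  0.0821]
```

Emit:
{"op": "arm_command", "data": {"targets": [{"dx": 0, "dy": 0, "dz": 0, "wx": 0, "wy": 0, "wz": 0, "gripper": -0.45}, {"dx": 0, "dy": 0, "dz": 0, "wx": 0, "wy": 0, "wz": 0, "gripper": -0.45}]}}

```text
time_s: 10.52
tcp_pos: [0.5815, 0.0212, 0.0435]
eef_rot: [3.138, 0.153, 3.109]
wrist_force: [-7.2, 5.4, 13.2]
finger_gap: 0.0616
```

```bash
python3 st.py 11; python3 - <<'E'
from h import *
im=cv2.imread('pics/wr11.png')[:,:,::-1].copy();bins(im,wbox(np.load('pics/wr11.npy')))
E
```

```text
[-0.03125824 -0.00708889  0.04348822] [-7.19736689  5.44593754 13.21006342] [3.13777889 0.15321606 3.10867406]
pad 494 [-0.38026503  0.06599285] angle 0.7383785763074799
cap 428 [-0.0252 -0.0502  0.0263] [ 0.0248 -0.0327  0.0795] [ 0.0094 -0.0404  0.0364]
0.024 87 [ 0.0032 -0.0503  0.026 ] [ 0.0253 -0.0327  0.032 ]
0.032 353 [ 0.0009 -0.0502  0.0321] [ 0.0215 -0.0339  0.04  ]
0.040 40 [ 0.0046 -0.0486  0.04  ] [ 0.01   -0.0418  0.0416]
0.056 2 [-0.0222 -0.0383  0.0631] [-0.022  -0.0381  0.0639]
0.064 14 [-0.0244 -0.0385  0.0645] [-0.0221 -0.0381  0.072 ]
0.072 18 [-0.0258 -0.0386  0.072 ] [-0.0234 -0.0381  0.0797]
0.080 1 [-0.0251 -0.0384  0.0805] [-0.0251 -0.0384  0.0805]
```

The cap has dropped: every brass pixel in the lane is now below deck level, at box x 0–25 mm and z 26–42 mm. Next I slide back and then lift, so the flap can close.

Emit:
{"op": "arm_command", "data": {"targets": [{"dx": 0.1, "dy": 0, "dz": -0.02, "wx": 0, "wy": 0, "wz": 0, "gripper": -0.45}, {"dx": 0.2, "dy": 0, "dz": -0.035, "wx": 0, "wy": 0, "wz": 0, "gripper": -0.45}, {"dx": 0.19, "dy": 0, "dz": -0.1, "wx": 0, "wy": 0, "wz": 0, "gripper": -0.45}, {"dx": 0.18, "dy": 0, "dz": -0.18, "wx": 0, "wy": 0, "wz": 0, "gripper": -0.45}, {"dx": 0.16, "dy": 0, "dz": -0.28, "wx": 0, "wy": 0, "wz": 0, "gripper": -0.45}, {"dx": 0.13, "dy": 0, "dz": -0.5, "wx": 0, "wy": 0, "wz": 0, "gripper": -0.45}, {"dx": 0.1, "dy": 0, "dz": -0.8, "wx": 0, "wy": 0, "wz": 0, "gripper": -0.45}, {"dx": 0.1, "dy": 0, "dz": -0.95, "wx": 0, "wy": 0, "wz": 0, "gripper": -0.45}, {"dx": 0.1, "dy": 0, "dz": -0.95, "wx": 0, "wy": 0, "wz": 0, "gripper": -0.45}]}}

```text
time_s: 11.75
tcp_pos: [0.5549, 0.0196, 0.156]
eef_rot: [-3.141, 0.159, 3.107]
wrist_force: [0.2, -0.9, -1.0]
finger_gap: 0.0619
```

```bash
python3 st.py 12; python3 - <<'E'
from h import *
im=cv2.imread('pics/wr12.png')[:,:,::-1].copy();bins(im,wbox(np.load('pics/wr12.npy')))
s=cv2.imread('pics/sc12.png')
cv2.imwrite('pics/v12.png',np.hstack([cv2.resize(s[130:310,200:425],(400,320)),cv2.resize(im[100:420,160:560],(400,320))[:,:,::-1]]))
E
```

```text
[-0.05772158 -0.00981498  0.15599799] [ 0.18836863 -0.90455185 -1.02037495] [-3.1407434   0.1592514   3.10676668]
pad 372 [0.34888911 0.06715026] angle 0.039315181657905984
cap 352 [-0.0003 -0.0627  0.0247] [ 0.0142 -0.0207  0.0676] [ 0.0037 -0.0433  0.0353]
0.024 112 [-0.0003 -0.0627  0.0245] [ 0.0124 -0.0329  0.032 ]
0.032 172 [ 0.0002 -0.0617  0.032 ] [ 0.0142 -0.0349  0.0392]
0.048 3 [ 0.0031 -0.0477  0.0526] [ 0.0033 -0.0462  0.0531]
0.056 32 [ 0.0025 -0.0564  0.0571] [ 0.0056 -0.0411  0.0638]
0.064 34 [ 0.0025 -0.0501  0.064 ] [ 0.0062 -0.0408  0.0664]
```

View pics/v12.png

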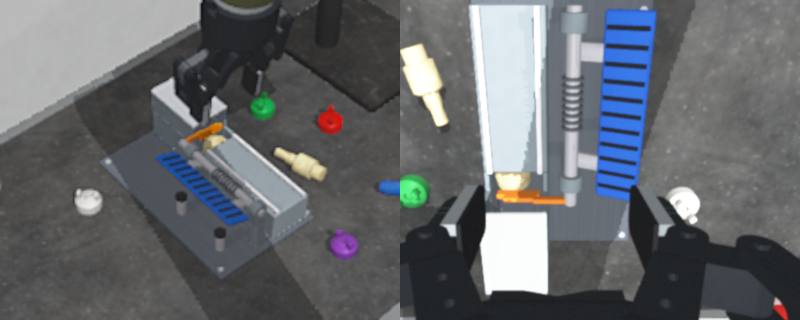

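```bash
python3 - <<'E'
from h import *
def ang(f,lo=-.13,hi=-.06):
    b=box(cloud('scene',np.load(f'pics/{f}.npy')));im=cv2.imread(f'pics/{f}.png');hs=cv2.cvtColor(im,cv2.COLOR_BGR2HSV)
    m=(hs[...,0]>95)&(hs[...,0]<125)&(hs[...,1]>140)&(b[...,0]>-.14)&(b[...,0]<0)&(b[...,1]>.01)&(b[...,1]<.06)&(b[...,2]>.04)
    q=b[m];k=np.polyfit(q[:,1],q[:,2],1);
    o=(hs[...,0]<16)&(hs[...,0]>5)&(hs[...,1]>150)&(abs(b[...,0])<.02)&(b[...,1]>-.08)&(b[...,1]<.01);p=b[o]
    print(f,len(q),'angle',.375-np.arctan(k[0]),'flap',len(p),p.min(0).round(4),p.max(0).round(4),np.polyfit(p[:,1],p[:,2],1))
for f in('sc0','sc1','sc12'): ang(f)
E
```

```text
sc0 534 angle 0.04032844462439927 flap 18 [ 0.0038 -0.0653  0.035 ] [ 0.0196 -0.0101  0.0724] [0.38494717 0.07432762]
sc1 506 angle 0.031551361863154326 flap 22 [ 0.002  -0.0316  0.0507] [ 0.014  -0.0069  0.071 ] [0.50629527 0.07279819]
sc12 504 angle 0.0330510270612176 flap 41 [ 0.0018 -0.0665  0.0383] [ 0.0172 -0.0082  0.0698] [0.29278665 0.06992592]
```

Emit:
{"op": "arm_command", "data": {"targets": [{"dx": 0.2, "dy": 0, "dz": -0.2, "wx": 0, "wy": 0, "wz": 0, "gripper": -0.45}, {"dx": 0.2, "dy": 0, "dz": -0.2, "wx": 0, "wy": 0, "wz": 0, "gripper": -0.45}, {"dx": 0.2, "dy": 0, "dz": -0.2, "wx": 0, "wy": 0, "wz": 0, "gripper": -0.45}, {"dx": 0.2, "dy": 0, "dz": -0.2, "wx": 0, "wy": 0, "wz": 0, "gripper": -0.45}]}}

```text
time_s: 12.35
tcp_pos: [0.5268, 0.0209, 0.1734]
eef_rot: [-3.142, 0.156, 3.107]
wrist_force: [-0.0, 0.3, -0.1]
finger_gap: 0.0619
```

```bash
python3 - <<'E'
from h import *
w,d=save('wrist','wr13');bins(w,wbox(d))
im,d=save('scene','sc13')
a=cv2.imread('pics/sc0.png');D=cv2.absdiff(a,im[:,:,::-1].copy()).max(2)
for n,(u,v) in dict(coupler=(369,222),silver=(250,243),red=(386,198),green=(348,189),purple=(393,268),tape=(210,342)).items(): print(n,D[v-14:v+14,u-16:u+16].mean().round(1))
print(readout.observe()['wrist_force'])
E
```

```text
0.000 1 [ 0.0356 -0.0424  0.0053] [ 0.0356 -0.0424  0.0053]
0.024 25 [ 0.0007 -0.0628  0.0249] [ 0.0125 -0.0331  0.0319]
0.032 282 [ 0.0001 -0.0628  0.0321] [ 0.016  -0.0344  0.04  ]
0.040 54 [ 0.0031 -0.0552  0.04  ] [ 0.0108 -0.0403  0.0421]
coupler 31.9
silver 7.3
red 30.0
green 15.8
purple 32.4
tape 6.7
[-0.17239726  0.35434326 -0.82540233]
```

```bash
python3 - <<'E'
from h import *
A=[]
for f in('sc0','sc13'):
    im=cv2.imread(f'pics/{f}.png');h=cv2.cvtColor(im,cv2.COLOR_BGR2HSV);r=[]
    for (u,v),lo,hi in[((369,222),12,35),((386,198),170,10),((348,189),50,80),((393,268),130,155)]:
        s=h[v-16:v+16,u-20:u+20];m=(s[...,1]>50)&((s[...,0]>=lo)&(s[...,0]<=hi) if lo<hi else (s[...,0]>=lo)|(s[...,0]<=hi))
        y,x=np.nonzero(m);r.append((x.mean().round(1),y.mean().round(1)))
    print(f,r)
ticket.job_done()
E
```

```text
sc0 [(np.float64(20.7), np.float64(16.2)), (np.float64(19.2), np.float64(15.9)), (np.float64(19.3), np.float64(17.0)), (np.float64(19.9), np.float64(15.8))]
sc13 [(np.float64(20.7), np.float64(16.3)), (np.float64(19.3), np.float64(16.1)), (np.float64(19.2), np.float64(17.1)), (np.float64(19.9), np.float64(15.7))]
the job is handed in; nothing more can be done
```

The brass air cap is in the clean-parts box and the flap is closed again. I pressed the pad to about 0.74 rad with one fingertip and pushed the cap with the other until it dropped. Then I slid back and lifted clear, and handed the job in at about 12.5 s.

**Trouble on the way:** On the first push the sideways force rose to about 26 N and the flap sagged to 0.67 rad. I took this to be the gripper's body touching the raised flap. I backed off, leaned the gripper back about 9 degrees and finished the push with the flap at 0.74–0.75 rad. The fingertips also stood about 26 mm further back than the stated tip reach, so I worked from the measured value.

**Last checks:**
- **Cap:** it is below deck level in the bin (top about 41 mm above the cart). It is lying on its side just beyond the deck's edge, not standing.
- **Flap:** the pad reads the same angle as before the job.
- **Other things:** the coupler and the red, green and purple caps are within 0.2 px of where they started. For the silver cap and the tape roll I only compared pictures, which showed little change. I did not check the marker.
- **Robot:** the wrist force was below 1 N with the arm clear.

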